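Lock the pull link on its shaft with the hitch pin

TASK

Lock the pull link onto its shaft: take the hitch pin out of its stand, feel gently for the cross hole near the shaft's free end, push the pin down through it until its shoulder sits on the shaft, then swing its sprung loop down over the shaft end until it snaps in underneath. Never press hard on the shaft (stay below 40 N), leave the grease pot, the jar and the tape roll where they stand, and let go of everything at the end.

Things in the scene. Friction and masses are not known exactly. Their poses are not given: they have to be found in the camera images.
- hole_nominal (a point): Reference point on the bearing block, level with the flat top of the shaft's end, 69 mm above the bench. x runs along the level shaft; the shaft's free end points to -x; z is up. The shaft is clamped a little in or out: the centre of its upright cross hole lies within 13 mm either way of this point along x (0 across). Where is not measured: feel for it, from the +x side outward.
- shaft_under (a point): Point of the bearing block 18 mm under hole_nominal, level with the underside of the shaft's end, axes the same. The end is flat-sided, 18 mm wide and 18 mm high: its free end face is 22 mm from the hole to -x, and the flat goes on 36 mm to +x. The hole is 9.6 mm across, chamfered 0.7 mm, right through.
- bracket: Grey bearing block, fixed, with the shaft and pull link it carries. Origin on the bench under hole_nominal, axes the same; block and base plate span x 63 to 137 mm, y -48 to 48 mm, 78 mm high. Beyond the flat end the shaft is round, 24 mm thick; the link's dark eye (46 mm across) hangs on it 50 mm past the hole.
- pin_head (a point): Centre of the hitch pin's ridged steel grip: 16 (x) x 12 (y) x 34 mm high. Grasp it from above across y, on its upper 27 mm. z is up along the pin; the loop points to -x. The pin's x axis must lie along that of hole_nominal (within 6 degrees) when it goes in. Pin and loop weigh 0.1 kg. The loop's pivot is 20 mm under this point, its eyes reaching 18 mm to either side (y).
- pin_shoulder (a point): Centre of the underside of the pin's shoulder (17 mm across), 26 mm under pin_head, axes the same. The shank under it is 8 mm across and 30 mm long, its last 1.5 mm stepped down to 6.8 mm; with the shoulder on the shaft's top it comes out 12 mm below the shaft.
- pin: The whole hitch pin with its loop. Origin and axes as pin_shoulder. It starts upright in the stand's hole, shoulder on the stand's top, and must be lifted 32 mm to be free.
- loop (a joint): Angle of the pin's wire loop about its pivot (6 mm above the shoulder, on the pin's axis): 0 = level, negative = raised, positive = swung down; -0.6 to 1.45. Light friction holds it where it is left. With the pin seated the bar meets the shaft's end face near its lower edge at about 0.7, must be forced over that edge, and is home under the shaft beyond 0.9.
- bow: The sprung part of the loop: two side wires 26 mm apart inside, to pass either side of the shaft, and a cross bar 5 mm thick 32 mm from the pivot. Sprung in its length (4 N preload, 5 N per mm): it must stretch 2 to 3 mm to pass the shaft's lower edge, which takes about 10 N of push on the tab. Origin at the pivot, x from the bar to the pivot, y along the bar.
- loop_tab (a point): Middle of the thumb tab on the loop's bar: 22 mm wide, 16 mm long, 3 mm thick, bent up 0.7 rad from the loop's plane. Press it straight down from above with closed fingertips, their centre 14 to 16 mm outside the shaft's end face so as to clear it, to about 30 mm under the shaft's top. Axes as those of bow.
- stand: Aluminium pin stand, fixed, 50 x 50 x 40 mm high, with the upright hole the pin starts in. Origin: centre of its underside.
- grease_pot: Bystander: round grey pot with a ridged lid, 57 mm across, 32 mm high. Origin: centre of its underside.
- jar_studs: Bystander: small clear jar with a grey lid, 59 mm across, 70 mm high. Origin: centre of its underside.
- tape_roll_b: Bystander: roll of black tape lying flat, 59 mm across, 19 mm high. Origin: centre of its underside.

How it is judged:
On the way, in this order (a step that is already met when the one before it is completed fails the run):
1. the pin is through the cross hole, shoulder on the shaft, loop not yet swung over (z of pin_shoulder in the frame of hole_nominal between -0.003 and 0.0025 m and horizontal distance between pin_shoulder and hole_nominal below 0.016 m and angle between pin_shoulder's own z axis and vertical below 0.15 rad and value of joint loop below 0.6 rad), for 0.2 s.
2. the loop has snapped under the shaft (z of pin_shoulder in the frame of hole_nominal between -0.003 and 0.0025 m and horizontal distance between pin_shoulder and hole_nominal below 0.016 m and angle between pin_shoulder's own z axis and vertical below 0.15 rad and value of joint loop above 0.86 rad), for 0.2 s.
At the end, for the whole second after the job is handed in: The pin stands through the cross hole with its shoulder within 2.5 mm of the shaft's top and less than 0.15 rad from upright, within 16 mm of hole_nominal seen from above; the loop is past 0.86 rad (its bar under the shaft), at rest and released (all of step 2 and linear speed of pin below 0.02 m/s and velocity of joint loop below 0.3 rad/s and contact force between the fingers and pin below 0.1 N); the robot touches nothing.
It fails at once if the pin or its loop is pressed on the shaft or its block with more than 40 N (contact force between pin and bracket above 40 N).
It fails at once if the robot presses on the shaft or its block with more than 40 N (contact force between the arm and bracket above 40 N).
It fails at once if the fingers press on the shaft or its block with more than 40 N (contact force between the fingers and bracket above 40 N).
It fails at once if the grease pot, the jar or the tape roll is moved more than 20 mm (distance of any of grease_pot, jar_studs, tape_roll_b from where it was at the start of the episode above 0.02 m).
It also fails if it takes over 72 s, if anything falls off the work surface, if the arm or the gripper's body presses on something with over 40 N, if the wrist force passes 120 N, or if a joint passes its speed limit or range.

ROBOT

A 7-joint arm with a two-finger parallel gripper is mounted at the origin on a cart in front of the work surface, level with it; the furniture and walls round the work are solid. World frame = base frame: x ahead of the robot, y to its left, z up, the work surface at z = 0. Lengths are in m, angles in rad, forces in N, time in s.
With the tool pointing down it reaches from about 0.425 to 0.925 m from the base axis. Payload 6.8 kg.
Tool frame: the origin (TCP) lies at the very end of the fingers, on their centre line; the grasp point (between the pads) lies 19 mm behind it; y points along the fingers, x is the direction in which the jaws open and shut, and the axes are right-handed (so a half turn about y gives the same grasp; the last joint's range is limited). The gripper opens to 85 mm and grips with 20 to 120 N. Pads are 22 mm wide; open, the fingers measure 114 mm over their backs; the gripper's body (76 mm by 85 mm) begins 54 mm behind the grasp point. The pads swing forward as they close: fully open they stand 13 mm farther back than shut.
Start: joints at [-1.403, 0.477, 0.022, 1.555, -0.011, 1.109, -0.083], TCP at [0.184, 0.65, 0.231] pointing down, gripper open.
Joint ranges: [-2.96, 2.96], [-0.34, 2.1], [-1.41, 1.46], [0.24, 2.44], [-1.37, 4.51], [0.17, 1.92], [-2.96, 2.96]. Speed limits (rad/s): [2.39, 2.39, 3.14, 3.14, 3.14, 3.14, 3.14].

INTERFACE

Orientations are given as a rotation vector (axis times angle).
In Python, from bench import r, imaging gives the robot as it stands.
- The arm moves only by the shell command python3 -m jog 'ROWS' [FORCE]. ROWS is text: rows parted by semicolons, each of 7 numbers parted by spaces: the turn, a rotation vector about the tool's x, y, z in degrees, then the shift along the tool's x, y, z in mm, then the opening, from 0 (shut) to 1 (fully open). A call has exactly 5 rows; each row shifts and turns the commanded pose from where the row before left it, along the tool's axes as they then stand; what a row does not reach is not made up. A row lasts 1/12 s, in which the tool goes at most 41.7 mm and 7.16 degrees, less where a joint would pass 70% of its speed; a pose out of reach is approached as far as the arm can. A call with a gripper value outside its range is refused whole. The fingers move at their own pace and stop on an object; FORCE is the grip in N (left out, the last holds). Time passes only in rows, so rows that do not move let the fingers close, or fill a call up. It gives the time, the measured TCP pose, the force and the opening at its end, in the units of the state.
- r.get_obs(): the state, without advancing time (a new reading comes with each control period).
- imaging.grab_frame(name): name is "scene" or "top" or "wrist"; returns a dict with "color" (384x512x3 uint8, red, green, blue), "z_map" (384x512 float32, m along the optical axis (not along the pixel's ray), 0 where there is no reading), "fx", "fy", "cx", "cy" (pixels), "k1" (the pictures are not rectified: a ray, as slopes to the right and down, at radius r is drawn at 1 + k1 r^2 times it, then the intrinsics apply), "world_to_cam" (4x4, takes a point from world to camera coordinates); the wrist camera has in their place "hand_eye" (4x4, takes a point from camera to tool coordinates, whose origin is the TCP and whose axes are the tool frame's). Camera axes: x right, y up, looking along -z (the intrinsics and any distortion apply to the point x, -y, -z); pixel columns grow to the right and rows downward; lengths in m; the calibration is good to about 2 mm. A picture is of the moment at which its call begins: read the wrist's pose just before it.
- r.hand_in(): hands the job in, once; it reports no verdict.
The state is a dict: "clock": time; "joints": joint angles; "qvel": joint speeds; "tau": joint torques, N m; "tcp_pos": TCP position; "orientation": TCP orientation; "contact_force": force on the tool from outside, world axes, zero at the start; "moment": the same for the moment, N m; "grip_width": finger opening in m.
Only numpy, scipy, OpenCV 4.12 (cv2) and the standard library are available. Lean on these libraries where they do the work, as an engineer would, in place of code of your own. Each camera call takes 0.05 s, during which the arm holds its last target.

## Working session

There is one attempt and no reset: what is moved stays moved. The work goes in short steps, Python scripts to look and compute and a shell command to move; the robot and the scene stay as the last step left them, time stands still between calls to the robot, and variables do not carry over. Pictures are saved under pics/ and viewed, and the job is handed in when it is done.

```bash
ls; mkdir -p pics
python3 - <<'E'
from bench import r, imaging
import cv2,numpy as np
print(r.get_obs())
for n in ["scene","top","wrist"]:
    f=imaging.grab_frame(n); cv2.imwrite(f"pics/{n}0.png",f["color"][:,:,::-1])
    np.savez(f"pics/{n}0.npz",**f)
    print(n,{k:v for k,v in f.items() if k not in("color","z_map")})
E
```

```text
pics
{'clock': 0.0, 'joints': array([-1.40310786,  0.47783087,  0.02234087,  1.55644772, -0.0115014 ,
        1.10928415, -0.0830831 ]), 'qvel': array([ 1.07525260e-03, -1.24498899e-03,  5.29198793e-04,  1.33854583e-03,
        7.60481070e-05, -4.36431727e-04,  9.28628026e-04]), 'tau': array([-6.23711712e-04, -5.96461451e+01,  1.60791703e+00, -2.81207693e+01,
        1.25252220e-02,  9.39740217e-03, -1.02915888e-05]), 'tcp_pos': array([0.18366067, 0.64892292, 0.23030668]), 'orientation': array([-1.32836778, -1.0027313 ,  1.00503167]), 'contact_force': array([-0.16397084,  0.089342  ,  0.53128906]), 'moment': array([-0.11108505,  0.00139634, -0.01823862]), 'grip_width': 0.08514302609341556}
scene {'fx': 486.5241176083914, 'fy': 486.5241176083914, 'cx': 258.5814968330236, 'cy': 186.2073459488692, 'k1': 0.048662829256189526, 'world_to_cam': array([[ 0.70247005, -0.71166122,  0.00861043, -0.37769483],
       [ 0.45014601,  0.45363823,  0.76914298, -0.30399366],
       [-0.55127525, -0.53642396,  0.63901873, -1.23774713],
       [ 0.        ,  0.        ,  0.        ,  1.        ]])}
top 
[... 185 characters left out ...]
0194952 , -0.03170919],
       [ 0.99088167,  0.01872714,  0.1334272 , -0.53502351],
       [-0.13374927,  0.01714681,  0.99086685, -1.31275631],
       [ 0.        ,  0.        ,  0.        ,  1.        ]])}
wrist {'fx': 298.82898172806483, 'fy': 298.82898172806483, 'cx': 255.2228075334976, 'cy': 185.97682880169572, 'k1': -0.06531685000606895, 'hand_eye': array([[ 9.99999367e-01,  6.75518331e-04,  9.00305438e-04,
         1.34547009e-04],
       [ 6.82213918e-04,  2.72437273e-01, -9.62173304e-01,
        -1.43127123e-01],
       [-8.95242462e-04,  9.62173309e-01,  2.72436639e-01,
         6.82372809e-02],
       [ 0.00000000e+00,  0.00000000e+00,  0.00000000e+00,
         1.00000000e+00]])}
```

View pics/scene0.png

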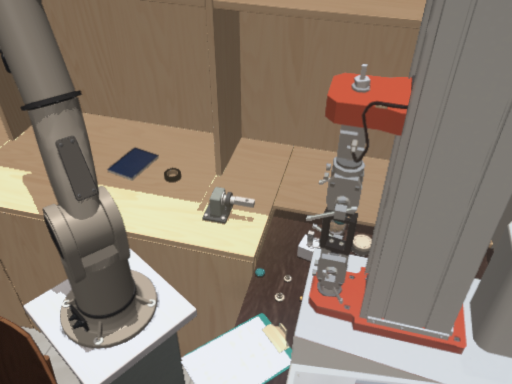

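View pics/top0.png

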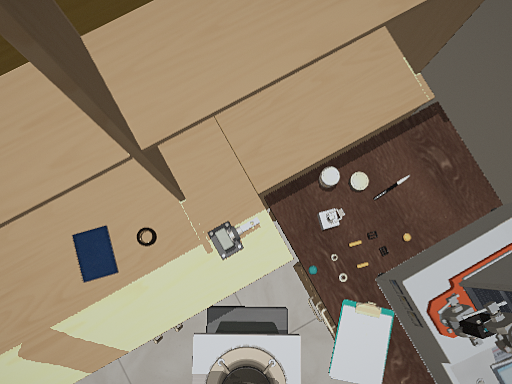

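View pics/wrist0.png

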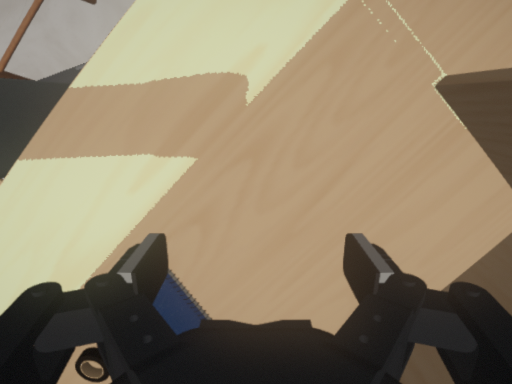

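```bash
cat > h.py <<'E'
import numpy as np,cv2
from scipy.spatial.transform import Rotation as R
def undist(f,uv):
    uv=np.atleast_2d(np.array(uv,float)); d=np.stack([(uv[:,0]-f["cx"])/f["fx"],(uv[:,1]-f["cy"])/f["fy"]],1)
    s=d.copy()
    for _ in range(20):
        s=d/(1+float(f["k1"])*(s**2).sum(1,keepdims=True))
    return s
def cam2world(f,obs=None):
    if "world_to_cam" in f: return np.linalg.inv(f["world_to_cam"])
    T=np.eye(4);T[:3,:3]=R.from_rotvec(obs["orientation"]).as_matrix();T[:3,3]=obs["tcp_pos"]
    return T@f["hand_eye"]
def ray(f,uv,obs=None):
    T=cam2world(f,obs); s=undist(f,uv)
    d=np.stack([s[:,0],-s[:,1],-np.ones(len(s))],1)@T[:3,:3].T
    return T[:3,3],d
def plane(f,uv,z,obs=None):
    o,d=ray(f,uv,obs); return o+d*((z-o[2])/d[:,2])[:,None]
def dep(f,uv,obs=None):
    o,d=ray(f,uv,obs); uv=np.atleast_2d(uv).astype(int)
    return o+d*np.array([f["z_map"][v,u] for u,v in uv])[:,None]
def proj(f,P,obs=None):
    T=np.linalg.inv(cam2world(f,obs)); P=np.atleast_2d(P); c=P@T[:3,:3].T+T[:3,3]
    s=np.stack([c[:,0]/-c[:,2],-c[:,1]/-c[:,2]],1); r2=(s**2).sum(1,keepdims=True); s=s*(1+float(f["k1"])*r2)
    return s*[f["fx"],f["fy"]]+[f["cx"],f["cy"]]
def cloud(f,obs=None):
    h,w=f["z_map"].shape; u,v=np.meshgrid(np.arange(w),np.arange(h)); uv=np.stack([u.ravel(),v.ravel()],1)
    o,d=ray(f,uv,obs); return (o+d*f["z_map"].reshape(-1,1)).reshape(h,w,3)
def load(n): 
    return dict(np.load(n))
def crop(f,x0,y0,x1,y1,k,name,grid=10):
    im=f["color"][y0:y1,x0:x1,::-1]; im=cv2.resize(np.ascontiguousarray(im),None,fx=k,fy=k,interpolation=cv2.INTER_CUBIC)
    for u in range((x0//grid+1)*grid,x1,grid): cv2.putText(im,str(u),((u-x0)*k,8),0,0.3,(0,0,255)); cv2.line(im,((u-x0)*k,9),((u-x0)*k,14),(0,0,255))
    for v in range((y0//grid+1)*grid,y1,grid): cv2.putText(im,str(v),(0,(v-y0)*k),0,0.3,(0,0,255)); cv2.line(im,(20,(v-y0)*k),(25,(v-y0)*k),(0,0,255))
    cv2.imwrite(name,im)
E
python3 - <<'E'
from h import *
f=load("pics/top0.npz")
crop(f,195,160,375,290,4,"pics/topz.png")
for n,uv,z in [("stand",(329,217),.04),("jar",(330,177),.07),("pot",(360,181),.032),("tape",(147,236),.019),("brk",(226,238),.078),("shaftend",(258,222),.069)]:
    print(n,plane(f,uv,z),dep(f,uv))
E
```

```text
stand [[ 0.50020874 -0.23922388  0.04      ]] [[ 0.49534936 -0.23118605  0.08462574]]
jar [[ 0.61575487 -0.23740066  0.07      ]] [[ 0.614772   -0.23650241  0.07491211]]
pot [[ 0.61280334 -0.33566694  0.032     ]] [[ 0.61269336 -0.33552334  0.03257218]]
tape [[0.43538873 0.30327487 0.019     ]] [[0.43643221 0.30720468 0.00140981]]
brk [[0.4300463  0.06438784 0.078     ]] [[0.42999078 0.06434076 0.07895895]]
shaftend [[ 0.47862911 -0.02690291  0.069     ]] [[ 0.47860113 -0.02689662  0.06929529]]
```

View pics/topz.png

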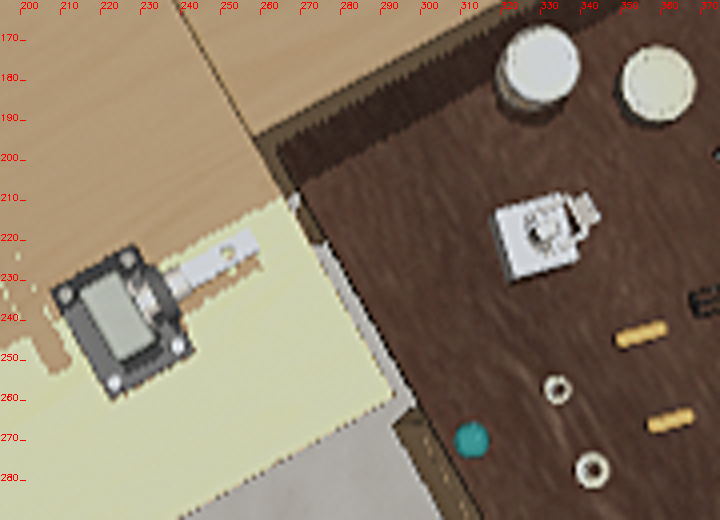

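Run:
```python
from h import *
print(R.from_rotvec([-1.32836778, -1.0027313 ,  1.00503167]).as_matrix().round(3))
f=load("pics/top0.npz");C=cloud(f)
# shaft flat top
m=(abs(C[...,2]-.069)<.006);m[:,:243]=0;m[:,265:]=0;m[:210]=0;m[250:]=0
P=C[m];print(len(P),P[:,2].mean());(c,s,a)=cv2.minAreaRect(P[:,:2].astype(np.float32));print(c,s,a,cv2.boxPoints((c,s,a)))
m=(abs(C[...,2]-.04)<.006);m[:,:315]=0;m[:,345:]=0;m[:205]=0;m[235:]=0
P=C[m];print(len(P),P[:,2].mean());b=cv2.minAreaRect(P[:,:2].astype(np.float32));print(b,cv2.boxPoints(b))
print(plane(f,(251,223),.069))
```

```text
[[ 0.272 -0.    -0.962]
 [ 0.962 -0.002  0.272]
 [-0.002 -1.    -0.   ]]
105 0.06877721940777759
(0.47192680835723877, -0.003709588199853897) (0.0180354043841362, 0.05478211119771004) 30.757680892944336 [[ 0.45016953  0.01521686]
 [ 0.47818556 -0.03185949]
 [ 0.49368408 -0.02263603]
 [ 0.46566805  0.02444031]]
219 0.04038109669112254
((0.49591299891471863, -0.2417626976966858), (0.050504136830568314, 0.05804472789168358), 15.186071395874023) [[ 0.46394017 -0.22036868]
 [ 0.47914526 -0.2763865 ]
 [ 0.5278858  -0.2631567 ]
 [ 0.51268077 -0.2071389 ]]
[[ 0.47534498 -0.00660786  0.069     ]]
```

```bash
python3 -m jog '0 0 0 -24 0 -33 0.8; 0 0 0 -24 0 -33 0.8; 0 0 0 -24 0 -33 0.8; 0 0 0 -24 0 -33 0.8; 0 0 0 -24 0 -33 0.8'; python3 -m jog '0 7 0 -25 0 -31 0.6; 0 7 0 -28 0 -28 0.6; 0 7 0 -30 0 -24 0.6; 0 7 0 -34 0 -17 0.6; 0 7 0 -36 0 -12 0.6'
```

```text
clock: 0.57
tcp_pos: [0.3107, 0.4872, 0.231]
orientation: [-1.327, -1.004, 1.004]
contact_force: [1.4, 0.3, 0.8]
grip_width: 0.0685
clock: 0.98
tcp_pos: [0.3324, 0.3074, 0.231]
orientation: [-1.506, -0.528, 0.527]
contact_force: [0.5, 0.6, 0.4]
grip_width: 0.0511
```

```bash
python3 -m jog '0 4 0 -6 0 -34 0.6; 0 4 0 -4 0 -34 0.6; 0 0 0 -4 0 -34 0.6; 0 0 0 -4 0 -34 0.6; 0 0 0 -4 0 -34 0.6'; python3 -m jog '0 0 0 -4 0 -34 0.6; 0 0 0 -4 0 -34 0.6; 0 0 0 -4 0 -34 0.6; 0 0 0 -4 0 -34 0.6; 0 0 0 -4 0 -34 0.6';  python3 -m jog '0 0 0 0 0 0 0.6; 0 0 0 0 0 0 0.6; 0 0 0 0 0 0 0.6; 0 0 0 0 0 0 0.6; 0 0 0 0 0 0 0.6'
python3 - <<'E'
from bench import r, imaging
from h import *
o=r.get_obs();f=imaging.grab_frame("wrist"); np.savez("pics/w1.npz",**f,tcp_pos=o["tcp_pos"],orientation=o["orientation"])
print(o["tcp_pos"],o["joints"],o["orientation"])
cv2.imwrite("pics/w1.png",f["color"][:,:,::-1])
E
```

```text
clock: 1.4
tcp_pos: [0.4067, 0.155, 0.2314]
orientation: [-1.528, -0.427, 0.427]
contact_force: [0.1, 0.5, -0.4]
grip_width: 0.0512
clock: 1.82
tcp_pos: [0.4777, -0.0008, 0.2314]
orientation: [-1.528, -0.427, 0.427]
contact_force: [0.8, 1.1, -0.4]
grip_width: 0.0511
clock: 2.23
tcp_pos: [0.477, 0.0022, 0.2312]
orientation: [-1.527, -0.428, 0.429]
contact_force: [-0.6, 0.1, -0.2]
grip_width: 0.0517
[0.47704643 0.00215245 0.23117573] [-0.62376976  0.1529614   0.54851966  2.0422796  -0.0969712   0.97108692
  0.52127609] [-1.52744042 -0.42827857  0.42871669]
```

View pics/w1.png

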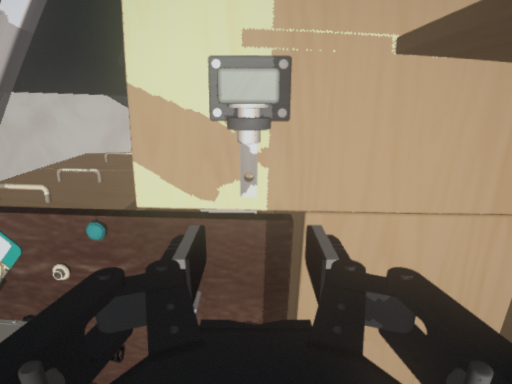

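Run:
```python
from h import *
f=load("pics/w1.npz");crop(f,195,40,305,220,4,"pics/w1z.png")
C=cloud(f,f);m=(abs(C[...,2]-.069)<.004);m[:,:225]=0;m[:,270:]=0;m[:145]=0;m[205:]=0
P=C[m];print(len(P),P[:,2].mean());b=cv2.minAreaRect(P[:,:2].astype(np.float32));print(b,cv2.boxPoints(b))
m=(C[...,2]>.073)&(C[...,2]<.09);m[:50]=0;m[110:]=0;m[:,:200]=0;m[:,300:]=0
P=C[m];print(len(P),P[:,2].mean());b=cv2.minAreaRect(P[:,:2].astype(np.float32));print(b,cv2.boxPoints(b))
```

```text
856 0.06947213795535656
((0.47227269411087036, -0.0027705449610948563), (0.01789376325905323, 0.05524475499987602), 31.368711471557617) [[ 0.4502549   0.01615717]
 [ 0.47901216 -0.03101274]
 [ 0.4942905  -0.02169826]
 [ 0.46553323  0.02547165]]
2339 0.07808755881127864
((0.4291081726551056, 0.06866034865379333), (0.05983339250087738, 0.036302439868450165), 31.1849365234375) [[0.3941157  0.0686978 ]
 [0.41291314 0.03764104]
 [0.46410066 0.0686229 ]
 [0.4453032  0.09967966]]
```

View pics/w1z.png

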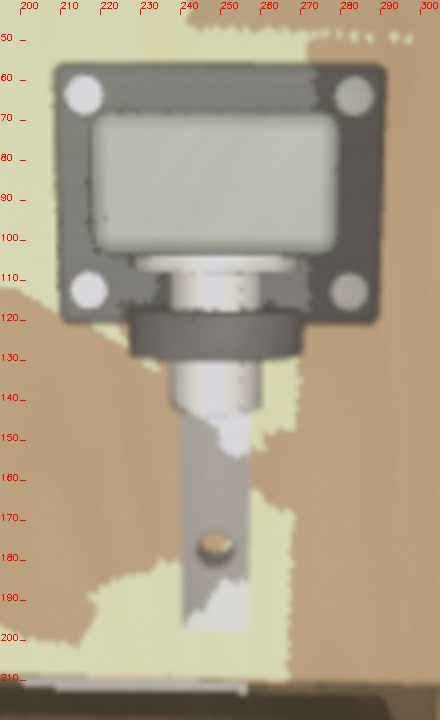

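```bash
python3 -m jog '0 3 0 -18 0 -36 0.5; 0 3 0 -18 0 -36 0.5; 0 3 0 -18 0 -36 0.5; 0 3 0 -18 0 -36 0.5; 0 3 0 -15 0 -36 0.5';  python3 -m jog '0 0 0 -8 0 -33 0.5; 0 0 0 0 0 0 0.5; 0 0 0 0 0 0 0.5; 0 0 0 0 0 0 0.5; 0 0 0 0 0 0 0.5'
cat > look.py <<'E'
import sys
from bench import r, imaging
from h import *
n=sys.argv[1]
o=r.get_obs();f=imaging.grab_frame("wrist"); np.savez(f"pics/{n}.npz",**f,tcp_pos=o["tcp_pos"],orientation=o["orientation"])
M=R.from_rotvec(o["orientation"]).as_matrix()
print(o["clock"],o["tcp_pos"].round(4),"xang",np.degrees(np.arctan2(M[1,0],M[0,0])).round(2),"tooly",M[:,1].round(3),o["grip_width"],o["contact_force"].round(2))
cv2.imwrite(f"pics/{n}.png",f["color"][:,:,::-1])
E
python3 look.py w2
```

```text
clock: 2.7
tcp_pos: [0.4753, -0.1999, 0.2315]
orientation: [-1.559, -0.222, 0.221]
contact_force: [1.1, 0.3, -0.6]
grip_width: 0.0424
clock: 3.12
tcp_pos: [0.4774, -0.2307, 0.231]
orientation: [-1.558, -0.224, 0.224]
contact_force: [0.5, -0.1, -0.0]
grip_width: 0.0427
3.1167 [ 0.4774 -0.2307  0.231 ] xang 16.37 tooly [-0.     0.001 -1.   ] 0.042720481538173975 [ 0.51 -0.07 -0.01]
```

View pics/w2.png

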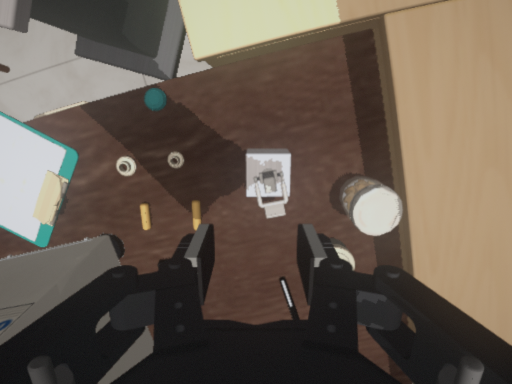

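Run:
```python
from h import *
f=load("pics/w2.npz");crop(f,235,140,305,225,8,"pics/w2z.png")
C=cloud(f,f);m=(abs(C[...,2]-.04)<.004);m[:,:240]=0;m[:,300:]=0;m[:140]=0;m[205:]=0
P=C[m];print(len(P),P[:,2].mean());b=cv2.minAreaRect(P[:,:2].astype(np.float32));print(b,cv2.boxPoints(b))
m=(C[...,2]>.075)&(C[...,2]<.1);m[:140]=0;m[205:]=0;m[:,:245]=0;m[:,300:]=0
P=C[m];print(len(P),P[:,2]);b=cv2.minAreaRect(P[:,:2].astype(np.float32));print(b,cv2.boxPoints(b))
```

```text
1305 0.040479615887960375
((0.4959931969642639, -0.23844099044799805), (0.04927511513233185, 0.0492643341422081), 16.167686462402344) [[ 0.4654712  -0.22164331]
 [ 0.47918886 -0.26895928]
 [ 0.5265152  -0.25523865]
 [ 0.51279753 -0.2079227 ]]
203 [0.07540839 0.07705622 0.07765    0.07723426 0.08056107 0.08005664
 0.07503639 0.07576619 0.07584093 0.0772206  0.07924613 0.08110665
 0.08052753 0.08098549 0.08199094 0.07972888 0.08117945 0.07856294
 0.07996161 0.08035117 0.08119007 0.0817959  0.08290316 0.08178659
 0.08211548 0.08160991 0.08446746 0.08253412 0.08292359 0.07944481
 0.08128787 0.08215443 0.08329089 0.08329    0.0821915  0.08347969
 0.08220431 0.08219964 0.08310273 0.08280469 0.08194313 0.08191101
 0.08227173 0.0830291  0.08320066 0.08274626 0.08338872 0.08269507
 0.08345096 0.08319882 0.08273032 0.0837512  0.08336553 0.08210297
 0.08330084 0.08321155 0.08295173 0.08374618 0.08315428 0.08476984
 0.08353839 0.08305748 0.08321713 0.08372753 0.08285968 0.07961967
 0.07945397 0.08304774 0.08251476 0.0833253  0.0833009  0.08403599
 0.08444292 0.08311817 0.08284819 0.0834838  0.08
[... 932 characters left out ...]
2 0.08271578 0.08304589
 0.08398439 0.08239053 0.08209779 0.08322207 0.08329637 0.08353926
 0.08391897 0.08332869 0.08372148 0.08330884 0.08312262 0.0837688
 0.08426255 0.08213173 0.08286623 0.0818846  0.08338987 0.08401932
 0.08282975 0.08274052 0.08292079 0.08239497 0.08380023 0.08289354
 0.08412963 0.08317426 0.08279277 0.07971709 0.07972383 0.08281701
 0.08375699 0.08336566 0.08404088 0.08284609 0.08437719 0.08245395
 0.08272041 0.08079748 0.08195513 0.08356812 0.08229495]
((0.4954954981803894, -0.23806439340114594), (0.012288261204957962, 0.01671825535595417), 28.246599197387695) [[ 0.4861269  -0.2336085 ]
 [ 0.49403912 -0.24833591]
 [ 0.5048641  -0.24252029]
 [ 0.49695188 -0.22779287]]
```

View pics/w2z.png

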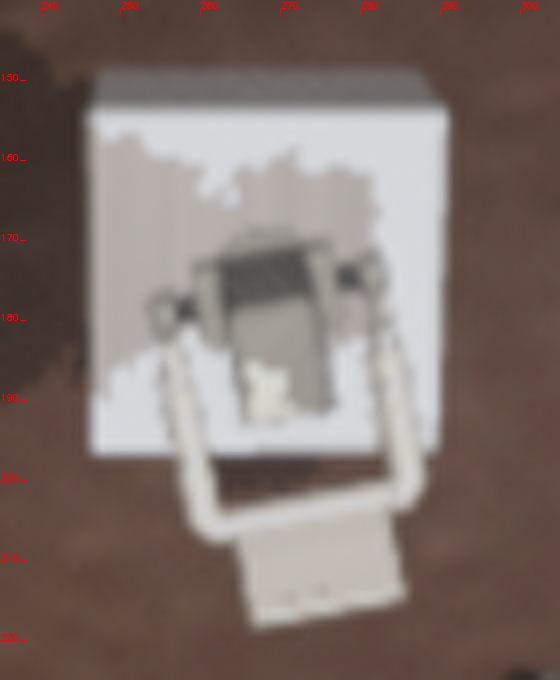

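```bash
python3 -m jog '0 -5.8 0 0 20 0 0.45; 0 -5.8 0 0 25 0 0.45; 0 0 0 6.3 25 -7.6 0.45; 0 0 0 6.3 25 -7.6 0.45; 0 0 0 0 15 0 0.45';  python3 -m jog '0 0 0 0 0 0 0.45; 0 0 0 0 0 0 0.45; 0 0 0 0 0 0 0.45; 0 0 0 0 0 0 0.45; 0 0 0 0 0 0 0.45'
python3 look.py w3;python3 - <<'E'
from h import *
f=load("pics/w3.npz")
C=cloud(f,f);m=(C[...,2]>.077)&(C[...,2]<.09)&(np.hypot(C[...,0]-.4957,C[...,1]+.2382)<.015)
P=C[m];print(len(P));b=cv2.minAreaRect(P[:,:2].astype(np.float32));print(b)
E
```

```text
clock: 3.58
tcp_pos: [0.4965, -0.2385, 0.1191]
orientation: [-1.536, -0.383, 0.384]
contact_force: [0.1, 0.1, 1.1]
grip_width: 0.0387
clock: 4.0
tcp_pos: [0.496, -0.2403, 0.1226]
orientation: [-1.538, -0.382, 0.379]
contact_force: [-0.5, 0.5, -0.2]
grip_width: 0.0386
4.0 [ 0.496  -0.2403  0.1226] xang 27.82 tooly [ 0.002 -0.    -1.   ] 0.03859531451748885 [-0.51  0.45 -0.2 ]
473
((0.4951304793357849, -0.23766064643859863), (0.011983986012637615, 0.016817420721054077), 27.37284278869629)
```

View pics/w3.png

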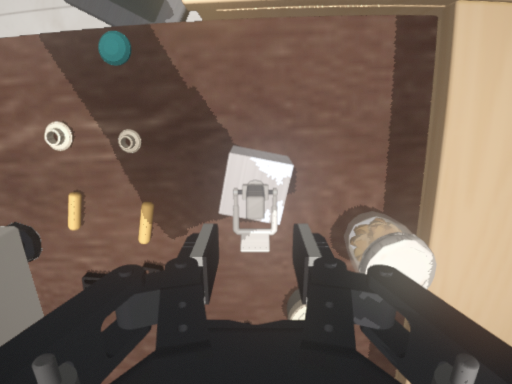

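```bash
python3 -m jog '0 0 0 0.5 16 2.5 0.4; 0 0 0 0 16 0 0.4; 0 0 0 0 16 0 0.4; 0 0 0 0 10 0 0.4; 0 0 0 0 5 0 0.4';  python3 -m jog '0 0 0 0 0 0 0.4; 0 0 0 0 0 0 0.2; 0 0 0 0 0 0 0; 0 0 0 0 0 0 0; 0 0 0 0 0 0 0' 60; python3 -m jog '0 0 0 0 0 0 0;0 0 0 0 0 0 0; 0 0 0 0 0 0 0; 0 0 0 0 0 0 0; 0 0 0 0 0 0 0'
python3 look.py w4
```

```text
clock: 4.47
tcp_pos: [0.4941, -0.2376, 0.0575]
orientation: [-1.536, -0.38, 0.381]
contact_force: [-0.3, 0.7, 0.3]
grip_width: 0.034
clock: 4.88
tcp_pos: [0.4952, -0.2383, 0.0592]
orientation: [-1.538, -0.382, 0.379]
contact_force: [-0.1, -0.6, 4.1]
grip_width: 0.0107
clock: 5.3
tcp_pos: [0.4952, -0.2383, 0.0592]
orientation: [-1.538, -0.381, 0.379]
contact_force: [-0.2, 0.2, 6.1]
grip_width: 0.0109
5.3 [ 0.4952 -0.2383  0.0592] xang 27.78 tooly [ 0.002 -0.    -1.   ] 0.010857012125975346 [-0.24  0.23  6.07]
```

View pics/w4.png

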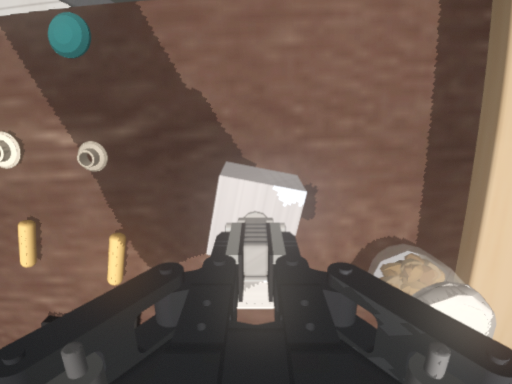

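```bash
python3 -m jog '0 0 0 0 -8 0 0;0 0 0 0 -16 0 0; 0 0 0 0 -22 0 0; 0 0 0 0 -22 0 0; 0 0 0 0 -22 0 0'; python3 -m jog '0 0 0 0 0 0 0;0 0 0 0 0 0 0; 0 0 0 0 0 0 0; 0 0 0 0 0 0 0; 0 0 0 0 0 0 0'
python3 look.py w5
python3 - <<'E'
from h import *
f=load("pics/w5.npz");crop(f,190,160,320,330,4,"pics/w5z.png")
E
```

```text
clock: 5.77
tcp_pos: [0.494, -0.2377, 0.1494]
orientation: [-1.537, -0.38, 0.381]
contact_force: [-0.2, 0.1, -0.7]
grip_width: 0.0107
clock: 6.18
tcp_pos: [0.4937, -0.2375, 0.1472]
orientation: [-1.536, -0.379, 0.382]
contact_force: [0.1, -0.5, -0.9]
grip_width: 0.0109
6.1833 [ 0.4937 -0.2375  0.1472] xang 27.8 tooly [-0.002  0.001 -1.   ] 0.010936639399677936 [ 0.08 -0.52 -0.94]
```

View pics/w5z.png

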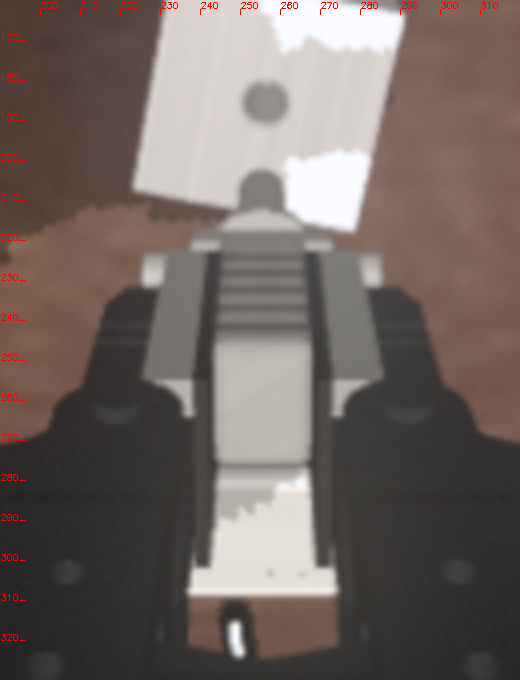

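Run:
```python
from h import *
f=load("pics/w5.npz")
print("stand hole",plane(f,(254,186),.04,f))
# tip bottom nearest edge in tool frame
g=load("pics/w1.npz")
print("shaft hole", plane(g,(247.3,177),.0695,g), plane(g,[(247.3,172.5),(247.3,181.5),(243,177),(252,177)],.0695,g))
```

```text
stand hole [[ 0.49413107 -0.23982944  0.04      ]]
shaft hole [[ 0.47445626 -0.0087699   0.0695    ]] [[ 0.47196441 -0.00460224  0.0695    ]
 [ 0.4769686  -0.0129723   0.0695    ]
 [ 0.47059182 -0.01111732  0.0695    ]
 [ 0.47867936 -0.00620426  0.0695    ]]
```

```bash
python3 -m jog '0 -3.5 0 16 -20 32 0;0 0 0 17.5 -10 35 0; 0 0 0 17.5 0 35 0; 0 0 0 17.5 0 35 0; 0 0 0 17.5 0 35 0'; python3 -m jog '0 0 0 18 0 35 0;0 0 0 0 0 0 0; 0 0 0 0 0 0 0; 0 0 0 0 0 0 0; 0 0 0 0 0 0 0'
python3 look.py w6
python3 - <<'E'
from h import *
f=load("pics/w6.npz");crop(f,190,90,320,240,4,"pics/w6z.png")
C=cloud(f,f);m=(abs(C[...,2]-.069)<.004)&(np.hypot(C[...,0]-.472,C[...,1]+.003)<.033);m[240:]=0
P=C[m];print(len(P),P[:,2].mean());b=cv2.minAreaRect(P[:,:2].astype(np.float32));print(b,cv2.boxPoints(b))
E
```

```text
clock: 6.65
tcp_pos: [0.4802, -0.0446, 0.1781]
orientation: [-1.528, -0.427, 0.428]
contact_force: [0.7, 0.5, -0.4]
grip_width: 0.0104
clock: 7.07
tcp_pos: [0.478, -0.0084, 0.1781]
orientation: [-1.529, -0.426, 0.427]
contact_force: [-0.6, -0.1, -1.9]
grip_width: 0.0106
7.0667 [ 0.478  -0.0084  0.1781] xang 31.16 tooly [-0.    -0.001 -1.   ] 0.010629192169813777 [-0.57 -0.09 -1.86]
1306 0.06957408028792082
((0.4710363447666168, -0.0007439777255058289), (0.02128950133919716, 0.060038529336452484), 31.037044525146484) [[ 0.44643787  0.0194892 ]
 [ 0.47739324 -0.03195386]
 [ 0.49563482 -0.02097716]
 [ 0.46467945  0.0304659 ]]
```

View pics/w6z.png

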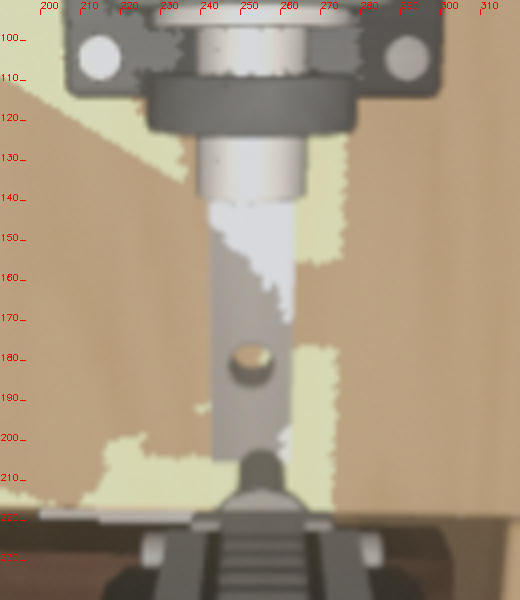

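Run:
```python
from h import *
a=load("pics/w5.npz");f=load("pics/w6.npz")
def M(o): return R.from_rotvec(o["orientation"]).as_matrix()
sh=plane(a,(254,186),.04,a)[0]; pin=np.array([.4952,-.2383,.04])
b=M(a).T@(sh-pin); print("bias tool mm",b*1e3)
h=plane(f,[(250.5,181.5)],.0695,f)[0]; print(h)
print("cam-based offset from tcp to hole, tool mm", M(f).T@(h-f["tcp_pos"])*1e3, "corrected", (M(f).T@(h-f["tcp_pos"])-b)*1e3)
```

```text
bias tool mm [-1.65884383e+00  1.43412698e-03 -8.54422561e-01]
[ 0.47417372 -0.00932862  0.0695    ]
cam-based offset from tcp to hole, tool mm [ -3.64912895 108.62872693   1.20248871] corrected [ -1.99028513 108.6272928    2.05691127]
```

```bash
python3 -m jog '0 0 0 -2 10 2.5 0;0 0 0 0 14 0 0; 0 0 0 0 14 0 0; 0 0 0 0 10 0 0; 0 0 0 0 5 0 0'; python3 -m jog '0 0 0 0 0 0 0;0 0 0 0 0 0 0; 0 0 0 0 0.5 0 0; 0 0 0 0 0.5 0 0; 0 0 0 0 0 0 0'
python3 look.py w7
python3 - <<'E'
from h import *
f=load("pics/w7.npz");crop(f,190,90,320,240,4,"pics/w7z.png")
E
```

```text
clock: 7.53
tcp_pos: [0.4739, -0.0066, 0.1236]
orientation: [-1.528, -0.425, 0.429]
contact_force: [-0.5, 0.2, -1.3]
grip_width: 0.0106
clock: 7.95
tcp_pos: [0.4754, -0.0057, 0.1247]
orientation: [-1.528, -0.429, 0.427]
contact_force: [0.2, -0.7, -0.9]
grip_width: 0.0106
7.95 [ 0.4754 -0.0057  0.1247] xang 31.3 tooly [ 0.001  0.    -1.   ] 0.010647665467855089 [ 0.16 -0.66 -0.89]
```

View pics/w7z.png

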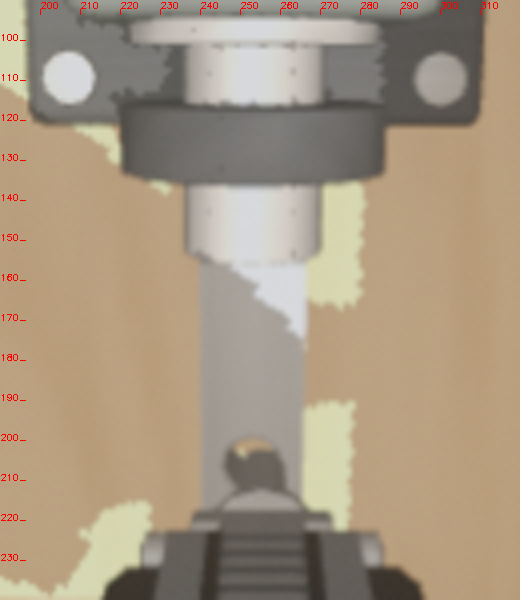

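```bash
python3 -m jog '0 0 0 -0.5 2 0 0;0 0 0 0 1.5 0 0; 0 0 0 0 0.5 0 0; 0 0 0 0 0 0 0; 0 0 0 0 0 0 0'; python3 -m jog '0 0 0 0 1 0 0;0 0 0 0 0.5 0 0; 0 0 0 0 0.5 0 0; 0 0 0 0 0 0 0; 0 0 0 0 0 0 0'; python3 -m jog '0 0 0 0 0.5 0 0;0 0 0 0 0 0 0; 0 0 0 0 0.5 0 0; 0 0 0 0 0 0 0; 0 0 0 0 0 0 0'
```

```text
clock: 8.42
tcp_pos: [0.4746, -0.006, 0.1202]
orientation: [-1.528, -0.428, 0.428]
contact_force: [-0.7, -0.4, -0.9]
grip_width: 0.0108
clock: 8.83
tcp_pos: [0.4746, -0.006, 0.1183]
orientation: [-1.528, -0.428, 0.428]
contact_force: [-0.0, -0.6, -0.9]
grip_width: 0.0106
clock: 9.25
tcp_pos: [0.4747, -0.0063, 0.1172]
orientation: [-1.529, -0.428, 0.428]
contact_force: [0.4, -0.5, -1.6]
grip_width: 0.0106
```

```bash
python3 -m jog '0 0 0 0 0.7 0 0;0 0 0 0 0.7 0 0; 0 0 0 0 0 0 0; 0 0 0 0 0 0 0; 0 0 0 0 0 0 0'; python3 -m jog '0 0 0 0 0.7 0 0;0 0 0 0 0.7 0 0; 0 0 0 0 0 0 0; 0 0 0 0 0 0 0; 0 0 0 0 0 0 0'
```

```text
clock: 9.67
tcp_pos: [0.4747, -0.0065, 0.1159]
orientation: [-1.529, -0.428, 0.428]
contact_force: [0.6, -2.9, -0.1]
grip_width: 0.0108
clock: 10.08
tcp_pos: [0.4746, -0.0064, 0.1144]
orientation: [-1.529, -0.428, 0.428]
contact_force: [1.7, -5.3, -0.3]
grip_width: 0.011
```

```bash
python3 -m jog '0 0 0 -0.2 0 -0.8 0;0 0 0 0 0 -0.4 0; 0 0 0 0 0.7 0 0; 0 0 0 0 0.7 0 0; 0 0 0 0 0 0 0'; python3 -m jog '0 0 0 0 1 0 0;0 0 0 0 1 0 0; 0 0 0 0 1 0 0; 0 0 0 0 0 0 0; 0 0 0 0 0 0 0'
```

```text
clock: 10.5
tcp_pos: [0.4749, -0.0069, 0.1129]
orientation: [-1.528, -0.428, 0.428]
contact_force: [-0.1, -2.0, -1.3]
grip_width: 0.0105
clock: 10.92
tcp_pos: [0.4749, -0.007, 0.1099]
orientation: [-1.528, -0.428, 0.428]
contact_force: [-0.2, -1.3, -1.4]
grip_width: 0.011
```

```bash
python3 -m jog '0 0 0 0 1.5 -0.3 0;0 0 0 0 1.5 0 0; 0 0 0 0 1.5 0 0; 0 0 0 0 1.5 0 0; 0 0 0 0 0 0 0'; python3 -m jog '0 0 0 0 1.5 0 0;0 0 0 0 1.5 0 0; 0 0 0 0 1.5 0 0; 0 0 0 0 1.5 0 0; 0 0 0 0 0 0 0'
```

```text
clock: 11.33
tcp_pos: [0.475, -0.0072, 0.1038]
orientation: [-1.528, -0.428, 0.429]
contact_force: [-0.2, -0.6, -1.7]
grip_width: 0.0107
clock: 11.75
tcp_pos: [0.4751, -0.0073, 0.0978]
orientation: [-1.528, -0.428, 0.428]
contact_force: [-0.7, 0.4, -0.4]
grip_width: 0.0108
```

```bash
python3 -m jog '0 0 0 0 1.5 0 0;0 0 0 0 1.5 0 0; 0 0 0 0 1.5 0 0; 0 0 0 0 0 0 0; 0 0 0 0 0 0 0'; python3 -m jog '0 0 0 0 0.7 0 0;0 0 0 0 0.7 0 0; 0 0 0 0 0.5 0 0; 0 0 0 0 0 0 0; 0 0 0 0 0 0 0'
```

```text
clock: 12.17
tcp_pos: [0.4752, -0.0074, 0.0935]
orientation: [-1.528, -0.428, 0.428]
contact_force: [0.1, 0.2, -0.7]
grip_width: 0.0107
clock: 12.58
tcp_pos: [0.4752, -0.0074, 0.0917]
orientation: [-1.528, -0.428, 0.428]
contact_force: [0.4, -0.8, -0.9]
grip_width: 0.0108
```

Nearly seated; the last millimetres slowly.

```bash
python3 -m jog '0 0 0 0 0.5 0 0;0 0 0 0 0.5 0 0; 0 0 0 0 0.5 0 0; 0 0 0 0 0 0 0; 0 0 0 0 0 0 0'; python3 -m jog '0 0 0 0 0.4 0 0;0 0 0 0 0.4 0 0; 0 0 0 0 0 0 0; 0 0 0 0 0 0 0; 0 0 0 0 0 0 0';python3 -m jog '0 0 0 0 0.4 0 0;0 0 0 0 0.4 0 0; 0 0 0 0 0 0 0; 0 0 0 0 0 0 0; 0 0 0 0 0 0 0'
```

```text
clock: 13.0
tcp_pos: [0.4752, -0.0074, 0.0902]
orientation: [-1.528, -0.428, 0.428]
contact_force: [1.3, -0.2, -0.9]
grip_width: 0.0109
clock: 13.42
tcp_pos: [0.4752, -0.0074, 0.0894]
orientation: [-1.528, -0.428, 0.428]
contact_force: [-0.4, -0.1, -1.3]
grip_width: 0.0107
clock: 13.83
tcp_pos: [0.4752, -0.0074, 0.0886]
orientation: [-1.528, -0.428, 0.428]
contact_force: [0.1, 0.5, -1.1]
grip_width: 0.0106
```

```bash
python3 -m jog '0 0 0 0 0.3 0 0;0 0 0 0 0.3 0 0; 0 0 0 0 0 0 0; 0 0 0 0 0 0 0; 0 0 0 0 0 0 0'; python3 -m jog '0 0 0 0 0.3 0 0;0 0 0 0 0.2 0 0; 0 0 0 0 0 0 0; 0 0 0 0 0 0 0; 0 0 0 0 0 0 0'
```

```text
clock: 14.25
tcp_pos: [0.4753, -0.0074, 0.0882]
orientation: [-1.528, -0.428, 0.428]
contact_force: [-1.6, 0.1, 4.0]
grip_width: 0.0109
clock: 14.67
tcp_pos: [0.4753, -0.0074, 0.0881]
orientation: [-1.528, -0.428, 0.428]
contact_force: [-3.2, -0.8, 12.2]
grip_width: 0.0109
```

```bash
python3 -m jog '0 0 0 0 -0.5 0 0;0 0 0 0 0 0 0; 0 0 0 0 0 0 0.3; 0 0 0 0 0 0 0.35; 0 0 0 0 0 0 0.35'; python3 -m jog '0 0 0 0 0 0 0.35;0 0 0 0 -6 0 0.35; 0 0 0 0 -15 0 0.35; 0 0 0 0 -25 0 0.35; 0 0 0 0 -25 0 0.35'; python3 -m jog '0 0 0 0 -15 0 0.35;0 0 0 0 -15 0 0.3; 0 0 0 0 0 0 0.2; 0 0 0 0 0 0 0; 0 0 0 0 0 0 0'; python3 look.py w8
python3 - <<'E'
from bench import imaging
from h import *
f=load("pics/w8.npz");crop(f,190,120,320,270,4,"pics/w8z.png")
f=imaging.grab_frame("scene");np.savez("pics/s8.npz",**f);crop(f,185,165,285,245,7,"pics/s8z.png")
E
```

```text
clock: 15.08
tcp_pos: [0.4752, -0.0074, 0.0878]
orientation: [-1.528, -0.428, 0.428]
contact_force: [-0.0, 0.2, 0.2]
grip_width: 0.0293
clock: 15.5
tcp_pos: [0.4745, -0.0078, 0.1596]
orientation: [-1.529, -0.426, 0.429]
contact_force: [0.8, 0.1, 0.4]
grip_width: 0.0298
clock: 15.92
tcp_pos: [0.4748, -0.0073, 0.1885]
orientation: [-1.528, -0.428, 0.429]
contact_force: [-0.6, 0.1, -0.5]
grip_width: -0.0003
15.9167 [ 0.4748 -0.0073  0.1885] xang 31.31 tooly [-0.001  0.    -1.   ] -0.00028237740113966857 [-0.57  0.1  -0.48]
```

View pics/w8z.png

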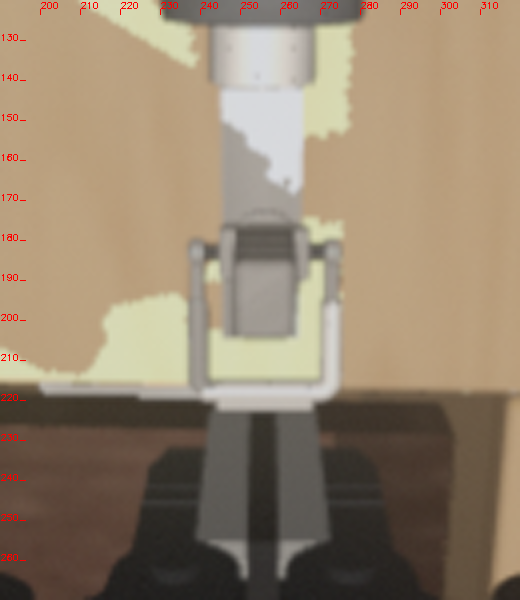

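View pics/s8z.png

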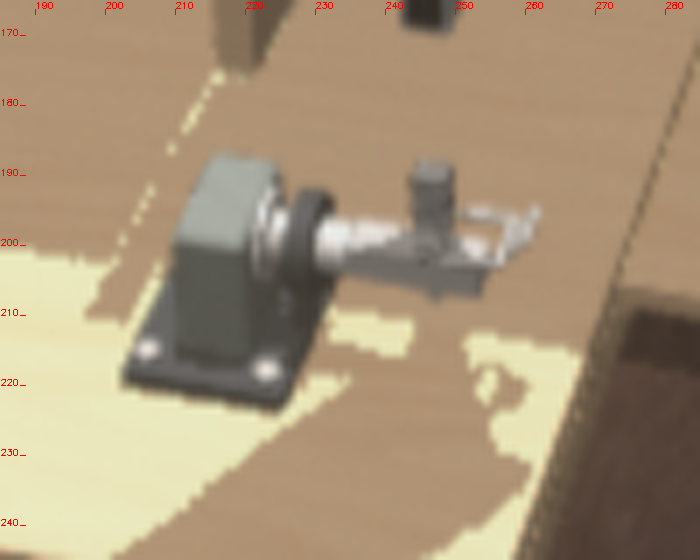

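```bash
python3 -m jog '0 0 0 0 0 -15 0;0 0 0 0 0 -22 0; 4 0 0 0 0 0 0; 4 0 0 0 0 0 0; 0 0 0 0 20 -3 0'; python3 -m jog '0 0 0 0 20 -3 0;0 0 0 0 20 -3 0; 0 0 0 0 12 -1.5 0; 0 0 0 0 5 -0.5 0; 0 0 0 0 0 0 0'; python3 look.py w9
python3 - <<'E'
from h import *
from bench import imaging
f=load("pics/w8.npz");C=cloud(f,f);m=(C[...,2]>.09)&(C[...,2]<.125)&(np.hypot(C[...,0]-.4752,C[...,1]+.0074)<.015)
P=C[m];print(len(P),np.percentile(P[:,2],[10,50,90]),P[P[:,2]>.107].mean(0))
f=imaging.grab_frame("scene");np.savez("pics/s9.npz",**f);crop(f,205,165,285,245,7,"pics/s9z.png")
E
```

```text
clock: 16.43
tcp_pos: [0.4974, -0.0419, 0.1704]
orientation: [-1.393, -0.391, 0.442]
contact_force: [1.4, -0.8, 0.3]
grip_width: -0.0002
clock: 16.85
tcp_pos: [0.4935, -0.0392, 0.1099]
orientation: [-1.392, -0.388, 0.451]
contact_force: [0.2, -0.8, 0.8]
grip_width: 0.0002
16.85 [ 0.4935 -0.0392  0.1099] xang 31.29 tooly [-0.075  0.119 -0.99 ] 0.0001737788954779432 [ 0.22 -0.79  0.81]
400 [0.09921711 0.11188587 0.11309811] [ 0.4750372  -0.00623408  0.11190125]
```

View pics/w9.png

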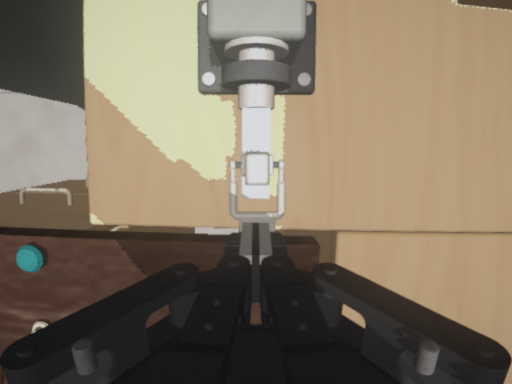

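View pics/s9z.png

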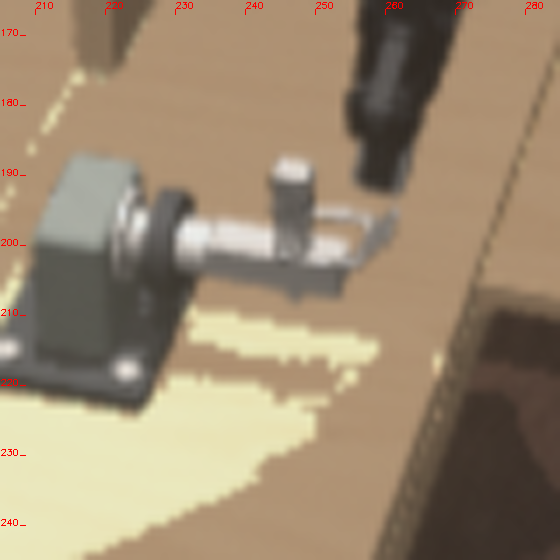

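```bash
python3 -m jog '0 0 0 0.5 3 -0.4 0;0 0 0 0 3 -0.4 0; 0 0 0 0 3 -0.4 0; 0 0 0 0 3 -0.4 0; 0 0 0 0 3 -0.4 0'; python3 -m jog '0 0 0 0 3 -0.4 0;0 0 0 0 3 -0.4 0; 0 0 0 0 3 -0.4 0; 0 0 0 0 3 -0.4 0; 0 0 0 0 3 -0.4 0'; python3 -m jog '0 0 0 0 2 -0.3 0;0 0 0 0 2 -0.3 0; 0 0 0 0 2 -0.3 0; 0 0 0 0 1 -0.1 0; 0 0 0 0 0 0 0'
```

```text
clock: 17.37
tcp_pos: [0.495, -0.0387, 0.0959]
orientation: [-1.393, -0.39, 0.449]
contact_force: [0.9, 0.2, 0.2]
grip_width: 0.0002
clock: 17.78
tcp_pos: [0.4949, -0.0388, 0.0806]
orientation: [-1.393, -0.39, 0.449]
contact_force: [0.2, 0.6, -0.2]
grip_width: -0.0
clock: 18.2
tcp_pos: [0.4947, -0.0387, 0.0737]
orientation: [-1.393, -0.39, 0.449]
contact_force: [0.1, 0.1, 0.3]
grip_width: 0.0003
```

```bash
python3 -m jog '0 0 0 0 2 -0.3 0;0 0 0 0 2 -0.3 0; 0 0 0 0 2 -0.3 0; 0 0 0 0 2 -0.3 0; 0 0 0 0 0 0 0'; python3 look.py w10;python3 - <<'E'
from h import *
from bench import imaging
f=imaging.grab_frame("scene");np.savez("pics/s10.npz",**f);crop(f,205,165,285,245,7,"pics/s10z.png")
E
```

```text
clock: 18.62
tcp_pos: [0.4946, -0.0388, 0.0654]
orientation: [-1.393, -0.39, 0.449]
contact_force: [-0.1, 0.2, 0.1]
grip_width: -0.0001
18.6167 [ 0.4946 -0.0388  0.0654] xang 31.3 tooly [-0.073  0.119 -0.99 ] -8.723335132711909e-05 [-0.06  0.22  0.07]
```

View pics/s10z.png

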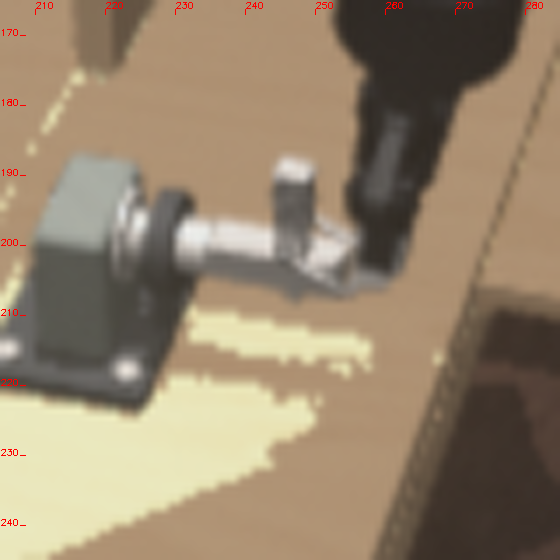

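View pics/w10.png

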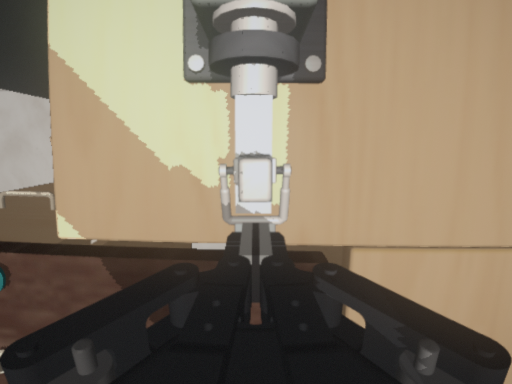

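```bash
python3 -m jog '0 0 0 0 1.5 -0.2 0;0 0 0 0 1.5 -0.2 0; 0 0 0 0 1.5 -0.2 0; 0 0 0 0 1.5 -0.2 0; 0 0 0 0 0 0 0'; python3 -m jog '0 0 0 0 1.5 -0.2 0;0 0 0 0 1.5 -0.2 0; 0 0 0 0 1 -0.1 0; 0 0 0 0 0 0 0; 0 0 0 0 0 0 0'; python3 -m jog '0 0 0 0 1 -0.1 0;0 0 0 0 1 -0.1 0; 0 0 0 0 1 -0.1 0; 0 0 0 0 0 0 0; 0 0 0 0 0 0 0'
```

```text
clock: 19.13
tcp_pos: [0.4947, -0.0387, 0.0594]
orientation: [-1.393, -0.39, 0.449]
contact_force: [0.2, 0.3, 0.4]
grip_width: 0.0001
clock: 19.55
tcp_pos: [0.4948, -0.0388, 0.0556]
orientation: [-1.393, -0.39, 0.449]
contact_force: [-0.3, -0.6, 0.3]
grip_width: 0.0
clock: 19.97
tcp_pos: [0.4949, -0.0386, 0.0528]
orientation: [-1.393, -0.39, 0.449]
contact_force: [-0.8, -0.9, 2.5]
grip_width: -0.0002
```

```bash
python3 -m jog '0 0 0 0 1 -0.1 0;0 0 0 0 1 -0.1 0; 0 0 0 0 0 0 0; 0 0 0 0 0 0 0; 0 0 0 0 0 0 0'; python3 -m jog '0 0 0 0 1 -0.1 0;0 0 0 0 1 -0.1 0; 0 0 0 0 0 0 0; 0 0 0 0 0 0 0; 0 0 0 0 0 0 0'; python3 -m jog '0 0 0 0 1 -0.1 0;0 0 0 0 1 -0.1 0; 0 0 0 0 0 0 0; 0 0 0 0 0 0 0; 0 0 0 0 0 0 0'
```

```text
clock: 20.38
tcp_pos: [0.4948, -0.0384, 0.0508]
orientation: [-1.393, -0.39, 0.449]
contact_force: [-0.1, 0.7, 4.2]
grip_width: 0.0002
clock: 20.8
tcp_pos: [0.4946, -0.0387, 0.0484]
orientation: [-1.393, -0.39, 0.449]
contact_force: [-0.5, 0.6, -0.1]
grip_width: -0.0002
clock: 21.22
tcp_pos: [0.4946, -0.0385, 0.0466]
orientation: [-1.393, -0.39, 0.449]
contact_force: [-0.3, 1.1, -0.1]
grip_width: 0.0
```

```bash
python3 -m jog '0 0 0 0 1 -0.1 0;0 0 0 0 1 -0.1 0; 0 0 0 0 0 0 0; 0 0 0 0 0 0 0; 0 0 0 0 0 0 0'; python3 -m jog '0 0 0 0 1 -0.1 0;0 0 0 0 1 -0.1 0; 0 0 0 0 0.5 0 0; 0 0 0 0 0.5 0 0; 0 0 0 0 0 0 0';python3 -m jog '0 0 0 0 1 -0.1 0;0 0 0 0 1 -0.1 0; 0 0 0 0 0 0 0; 0 0 0 0 0 0 0; 0 0 0 0 0 0 0'
```

```text
clock: 21.63
tcp_pos: [0.4946, -0.0384, 0.0446]
orientation: [-1.393, -0.39, 0.449]
contact_force: [0.6, 0.5, -0.3]
grip_width: -0.0002
clock: 22.05
tcp_pos: [0.4944, -0.0381, 0.0415]
orientation: [-1.393, -0.39, 0.449]
contact_force: [-0.1, 0.2, 0.8]
grip_width: 0.0005
clock: 22.47
tcp_pos: [0.4945, -0.0381, 0.0396]
orientation: [-1.393, -0.39, 0.449]
contact_force: [0.2, 0.1, 1.0]
grip_width: -0.0001
```

```bash
python3 -m jog '0 0 0 0 -5 0 0;0 0 0 0 -15 0 0; 0 0 0 0 -25 0 0; 0 0 0 0 -30 0 0; 0 0 0 0 -30 0 0'; python3 -m jog '0 0 0 0 -20 0 0;0 0 0 0 -10 0 0; 0 0 0 0 0 0 0; 0 0 0 0 0 0 0; 0 0 0 0 0 0 0'; python3 look.py w11
python3 - <<'E'
from h import *
from bench import imaging
f=imaging.grab_frame("scene");np.savez("pics/s11.npz",**f);crop(f,205,165,285,245,7,"pics/s11z.png")
f=load("pics/w11.npz");crop(f,190,60,320,230,4,"pics/w11z.png")
f=imaging.grab_frame("top");np.savez("pics/t11.npz",**f);crop(f,130,150,380,280,3,"pics/t11z.png")
E
```

```text
clock: 22.88
tcp_pos: [0.5015, -0.0509, 0.1448]
orientation: [-1.393, -0.389, 0.45]
contact_force: [0.6, -0.0, -0.3]
grip_width: 0.0004
clock: 23.3
tcp_pos: [0.5031, -0.0537, 0.172]
orientation: [-1.392, -0.388, 0.451]
contact_force: [0.0, -0.2, 0.0]
grip_width: 0.0001
23.3 [ 0.5031 -0.0537  0.172 ] xang 31.32 tooly [-0.075  0.119 -0.99 ] 0.00014423456609942534 [ 0.03 -0.24  0.04]
```

View pics/s11z.png

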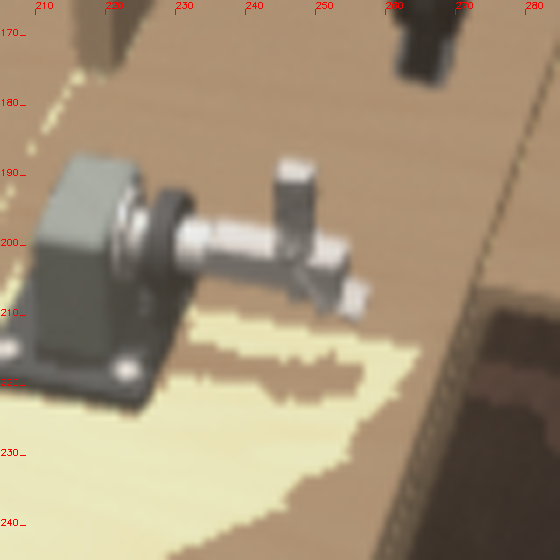

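View pics/w11z.png

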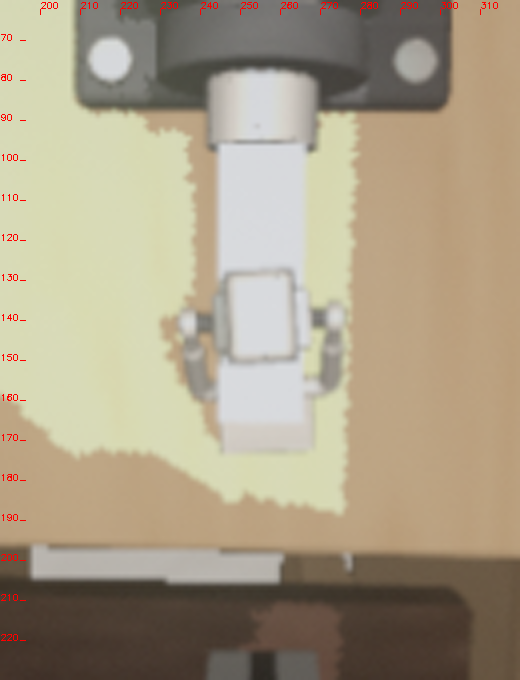

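View pics/t11z.png

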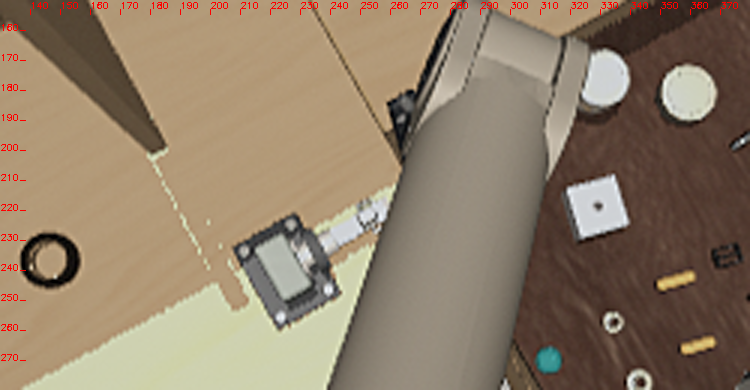

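Run:
```python
from h import *
f=load("pics/w11.npz");M=R.from_euler('z',121.3,degrees=True).as_matrix()
C=cloud(f,f)
for uv in [(236,141),(237,150),(239,156),(270,157),(273,149),(272,140),(256,140)]:
    p=C[uv[1],uv[0]]; q=M.T@(p-np.array([.4752,-.0074,.0695])); print(uv,(q*1e3).round(1))
from bench import r
print(r.get_obs()["contact_force"],r.get_obs()["clock"])
```

```text
(236, 141) [-2.7 15.5  8.5]
(237, 150) [-10.2  15.5  -3.4]
(239, 156) [-15.6  14.3 -12.4]
(270, 157) [-16.8 -13.6 -20.4]
(273, 149) [ -9.4 -15.3  -3.6]
(272, 140) [ -1.9 -13.8   8.5]
(256, 140) [-2.6 -0.8 43.7]
[ 0.0374905  0.6529979 -0.3495434] 23.45
```

```bash
python3 -c "
from bench import r
print(r.hand_in())"
```

```text
the job is handed in; nothing more can be done
None
```

The hitch pin is through the cross hole and the loop is snapped under the shaft. I handed the job in at about 23.5 s; no verdict is reported.

- **Pin:** I took it from the stand and aimed it using the wrist camera. It went into the hole without pressing on the shaft top. Sideways force reached about 5 N, and I eased it off by shifting the tool about 1 mm. The shoulder seated at about 12 N.
- **Loop:** I pressed the tab with closed fingertips, tilted 8° so the gripper body would clear the pin head. The highest force I read was about 4 N, less than the 10 N expected, and it dropped to zero when the bar passed the edge.
- **Last checks:**
  - **Seating:** The pin head's top measured about 112 mm after I let go, which matches a seated shoulder. I took this before swinging the loop. A single depth pixel on the head afterwards read about 113 mm.
  - **Loop angle:** The wrist camera's depth readings put the bar about 21 mm below the shaft top, 16 to 17 mm outward from the pin. That is an angle of about 1.0 rad, past the required 0.86.
  - **Clearance:** The gripper is well clear with no force reading. The jar, grease pot and tape roll look unmoved in the overhead picture, though I did not re-measure them.
- **Disagreement:** One depth point where the wire meets the bar read −12 mm, while its counterpart on the other side read −20 mm. I put this down to the wire's bend and pixel noise.

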